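# Unpack the offset lever and hold it balanced over its jig

## Task

Fold both long top flaps of the small cardboard carton back, well past upright, to uncover the steel offset lever lying inside. Then grip the lever by its arm at its balance point (on the arm, close to the heavy round boss), lift it out without tipping it, and carry it to the aluminium jig. Finish while still holding it: level and still, two to four centimetres clear above the top of the jig's thick post, with the hole of the big boss over that post and the small eye over the jig's thin pin; do not touch the jig with it, do not let go, and leave the other things on the desk alone.

Things in the scene. Friction and masses are not known exactly. Their poses are not given: they have to be found in the camera images.
- carton: Brown cardboard carton, fixed, 230 (x) x 150 (y) x 66 mm high, walls 4 mm. Origin: centre of its underside; x along its long side, z up. Inside, two 50 mm wide rests run across it, centred 70 mm either side of its middle, tops 36 mm above the desk; the lever lies on them, boss toward -x. Between the rests it is free down to 4 mm above the desk. Its end flaps are already folded down outside.
- flap_left (a joint): Long top flap on the carton's +y side, 224 x 62 x 4 mm, hinged along the top of that wall (73 mm from the carton's middle, 67 mm above the desk). rad: 0 = flat inward over the carton, 1.57 = upright, 2.7 = folded right back outward (stop). Starts ajar (0.7 to 1.1), stays where it is left; about 1 N at its free edge moves it.
- flap_right (a joint): The same flap on the carton's -y side, mirrored: 0 = flat inward, 1.57 = upright, 2.7 = folded right back outward. Between the two ajar flaps a gap of at least 50 mm is open along the carton's middle.
- flap_left_edge (a point): Middle of the free edge of the left (+y) flap.
- flap_right_edge (a point): Middle of the free edge of the right (-y) flap.
- lever_balance (a point): Balance point (centre of mass) of the loose steel lever (175 mm long, 0.35 to 0.55 kg), at mid-height of its arm, a bar 12 mm wide (y), 18 mm high (z). x points along the arm from boss to eye, z up. From here: bore axis 47 mm toward -x (the boss begins 25 mm toward -x), eye axis 93 mm toward +x, the lever's underside (boss and eye) 17 mm down.
- lever_bore (a point): Centre of the big boss's bore at the lever's underside. Boss 44 mm diameter, 28 mm high, bore 18 mm.
- lever_eye (a point): Centre of the small eye's hole at the lever's underside, 140 mm from the bore. Eye 26 mm diameter, 28 mm high, hole 10 mm.
- jig: Aluminium jig plate fixed to the desk, 220 (x) x 80 (y) x 12 mm, with two upright pegs. Origin: centre of its underside; x runs from the thick post to the thin pin, z up.
- jig_post (a point): Top centre of the jig's thick post, 70 mm from the jig's middle toward its -x, 55 mm above the desk: 12 mm diameter, standing on a collar 34 mm wide whose top is 30 mm above the desk.
- jig_pin (a point): Top centre of the jig's thin pin, 70 mm from the jig's middle toward its +x, 47 mm above the desk: 7 mm diameter, standing on a collar 24 mm wide whose top is 30 mm above the desk.
- screwdriver: Bystander: loose screwdriver, 155 mm long, 22 mm thick, lying between carton and jig.
- lab_timer: Bystander: loose lab timer, 62 x 68 x 19 mm, between carton and jig.
- petri: Bystander: loose petri dish, 60 mm wide, 14 mm high, behind the work.
- amber: Bystander: loose amber bottle, 46 mm wide, 88 mm high, behind the work.
- marker: Bystander: loose black marker, 135 mm long, 11 mm thick, behind the work.

How it is judged (in metres and radians):
On the way, in this order (a step that is already met when the one before it is completed fails the run):
1. both long flaps of the carton are folded back well past upright (value of joint each of flap_left, flap_right above 1.9 rad), for 0.2 s.
2. the lever is lifted out of the carton, level and gripped at its balance point (height (world z) of lever_balance above 0.1 m and angle between lever_balance's own z axis and vertical below 0.14 rad and distance between the grasp point and lever_balance below 0.025 m and contact force between lever and carton below 0.1 N), for 0.2 s.
At the end, for the whole second after the job is handed in: Flaps still past 1.8 rad; lever carried by the gripper alone within 25 mm of its balance point, still, level within 0.09 rad, underside 8 to 70 mm above the post's tip, bore and eye each within 12 mm of the axes of post and pin, touching neither jig nor carton (value of joint each of flap_left, flap_right above 1.8 rad and horizontal distance between lever_bore and jig_post below 0.012 m and horizontal distance between lever_eye and jig_pin below 0.012 m and z of lever_bore in the frame of jig_post between 0.008 and 0.07 m and angle between lever_balance's own z axis and vertical below 0.09 rad and distance between the grasp point and lever_balance below 0.025 m and contact force between the fingers and lever above 3 N and contact force between lever and jig below 0.1 N and contact force between lever and carton below 0.1 N and linear speed of lever below 0.03 m/s and angular speed of lever below 0.2 rad/s); the arm keeps its last pose, push and grip.
It fails at once if the lever is tipped by more than 0.35 rad (angle between lever_balance's own z axis and vertical above 0.35 rad).
It fails at once if the lever touches the jig (contact force between lever and jig above 1 N).
It fails at once if a bystander is pushed more than 30 mm (distance of any of screwdriver, lab_timer, petri, amber, marker from where it was at the start of the episode above 0.03 m).
It also fails if it takes over 54 s, if anything falls off the work surface, if the arm or the gripper's body presses on something with over 40 N, if the wrist force passes 120 N, or if a joint passes its speed limit or range.

## Robot

A 7-joint arm with a two-finger parallel gripper is mounted at the origin on a cart in front of the work surface, level with it; the furniture and walls round the work are solid. World frame = base frame: x ahead of the robot, y to its left, z up, the work surface at z = 0. Lengths are in m, angles in degrees, forces in N, time in s.
With the tool pointing down it reaches from about 0.4 to 0.9 m from the base axis. Payload 5.5 kg.
Tool frame: the origin (TCP) lies on the centre line of the jaws, within the pads' length; the fingertips stand 19 mm ahead of it and the grasp point (between the pads) is the TCP (ctrl.tcp_to_tips is the distance from the TCP to the fingertips, in m); z points along the fingers, y is the line along which they close (so a half turn about z gives the same grasp; the last joint's range is limited). The gripper opens to 85 mm and grips with 20 to 120 N. Pads are 22 mm wide; open, the fingers measure 114 mm over their backs; the gripper's body (76 mm by 85 mm) begins 54 mm behind the grasp point. The pads swing forward as they close: fully open they stand 13 mm farther back than shut.
Start: joints at [86.012, 28.699, -24.465, 88.831, 12.651, 65.22, -12.049], TCP at [0.212, -0.614, 0.25] pointing down, gripper open.
Joint ranges: [-164.97, 164.97], [-17.58, 116.51], [-87.97, 89.64], [11.32, 138.91], [-80.73, 260.73], [10.89, 115.49], [-147.41, 147.41]. Speed limits (degrees/s): [147.25, 147.25, 180, 180, 180, 180, 180].

## Interface

Orientations are given as [roll, pitch, yaw] about the fixed x, y, z axes, in that order (R = Rz(yaw) Ry(pitch) Rx(roll)).
In Python, from plant import ctrl gives the robot as it stands. The module is installed in compiled form; this text tells all that it offers.
- The arm moves only by the tool apply_moves, never from a script. Its argument "moves" is text: rows parted by semicolons, each of 7 numbers parted by spaces: the shift along the tool's x, y, z in m, then the turn, a rotation vector about the tool's x, y, z in rad, then the opening, from 0 (shut) to 1 (fully open). A call has 1 to 8 rows; each row is the pose to reach, as a shift and turn from the pose commanded when the call began, along the tool's axes at that moment; what a row does not reach only later rows make up. A row lasts 1/8 s, in which the tool goes at most 62.5 mm and 10.7 degrees, less where a joint would pass 70% of its speed; a pose out of reach is approached as far as the arm can. A call with a gripper value outside its range is refused whole. The fingers move at their own pace and stop on an object; "grip_force" is the grip in N (left out, the last holds). Time passes only in rows, so rows that repeat a pose let the fingers close. It gives the time, the measured TCP pose, the force, the opening and the grip force at its end, in the units of the state.
- ctrl.state(): the state, without advancing time (a new reading comes with each control period).
- ctrl.capture(name): name is "side" or "top"; returns a dict with "frame" (384x512x3 uint8, red, green, blue), "z_map" (384x512 float32, m along the optical axis (not along the pixel's ray), 0 where there is no reading), "fx", "fy", "cx", "cy" (pixels), "k1" (the pictures are not rectified: a ray, as slopes to the right and down, at radius r is drawn at 1 + k1 r^2 times it, then the intrinsics apply), "T" (4x4, takes a point from camera to world coordinates). Camera axes: x right, y down, z forward; pixel columns grow to the right and rows downward; lengths in m; the calibration is good to about 2 mm. A picture is of the moment at which its call begins.
- ctrl.job_done(): hands the job in; it is judged then, once.
Trained networks look in a picture, given as the dict that the camera call returned (one of the last four; its "shot" number tells which), for a name from the list of things; names that differ only in an ending like _2 or _b are one class to them, and where a whole thing is asked for, a point or a joint stands for the part that bears it (a point fixed in the world has none). Each returns a list of dicts, best first, with "score" (0 to 1); they miss things now and then, are a little off and sometimes report something else, mostly with a low value. They report only what shows in the picture. A call takes as long as a camera call.
- ctrl.spot_in(picture, thing): "at" ([x, y, z] in m, in world coordinates, good to about 4 mm: the middle of the surface that is visible of it).
The state is a dict: "t": time; "joints": joint angles; "qd": joint speeds; "tau": joint torques, N m; "ee_pos": TCP position; "eef_rot": TCP orientation; "force": force on the tool from outside, world axes, zero at the start; "torque": the same for the moment, N m; "grip_width": finger opening in m; "finger_force": force on a finger pad.
Only numpy, scipy, OpenCV 4.12 (cv2) and the standard library are available. Lean on these libraries where they do the work, as an engineer would, in place of code of your own. Each camera call takes 0.05 s, during which the arm holds its last target. There are 200 camera calls.

## Working session

There is one attempt and no reset: what is moved stays moved. The work goes in short steps, Python scripts to look and compute and a tool call to move; the robot and the scene stay as the last step left them, time stands still between calls to the robot, and variables do not carry over. Pictures are saved under pics/ and viewed, at most 10 in all, crops included, and the job is handed in when it is done.

Besides the shell and the picture viewer there is one more tool, called as name(argument=value, ...) on one line, values as JSON. apply_moves: Moves the arm, as the interface text tells. Its arguments: {"type":"object","properties":{"moves":{"type":"string"},"grip_force":{"type":"number"}},"required":["moves"]}

```bash
mkdir -p pics; cat > h.py <<'E'
import numpy as np, cv2
from plant import ctrl
def cloud(p):
    z=p["z_map"]; h,w=z.shape
    v,u=np.mgrid[0:h,0:w]
    K=np.array([[p["fx"],0,p["cx"]],[0,p["fy"],p["cy"]],[0,0,1]])
    # r_d = r(1+k1 r^2): matches OpenCV k1
    uv=np.stack([u,v],-1).reshape(-1,1,2).astype(np.float64)
    n=cv2.undistortPoints(uv,K,np.array([p["k1"],0,0,0.]),).reshape(h,w,2)
    P=np.dstack([n[...,0]*z,n[...,1]*z,z,np.ones_like(z)])@np.array(p["T"]).T
    P=P[...,:3]; P[z<=0]=np.nan
    return P
def save(p,name): cv2.imwrite(f"pics/{name}.png",p["frame"][...,::-1])
E
python3 - <<'E'
from h import *
np.set_printoptions(precision=4,suppress=True)
s=ctrl.state();print(s)
for c in("top","side"):
    p=ctrl.capture(c);save(p,c+"0");P=cloud(p);np.save(c+"0.npy",P)
    print(c,np.array(p["T"]),p["fx"],p["k1"])
    for n in["carton","flap_left","flap_right","flap_left_edge","flap_right_edge","lever_balance","lever_bore","lever_eye","jig","jig_post","jig_pin","screwdriver","lab_timer","petri","amber","marker"]:
        try:print(n,[(np.round(d["at"],3),round(d["score"],2)) for d in ctrl.spot_in(p,n)[:2]])
        except Exception as e:print(n,e)
E
```

```text
{'t': 0.0, 'joints': array([ 86.0116,  28.7525, -24.4522,  88.8922,  12.6527,  65.2198,
       -12.0474]), 'qd': array([-0.0413,  0.0252,  0.0791, -0.0185, -0.072 ,  0.0502, -0.0329]), 'tau': array([  0.0004, -56.9519,  -5.8162, -28.0936,   0.0107,   0.0121,
        -0.    ]), 'ee_pos': array([ 0.2121, -0.6137,  0.2493]), 'eef_rot': array([-179.8891,   -0.0013,   19.0737]), 'force': array([-0.075 ,  0.527 ,  0.4745]), 'torque': array([0.0043, 0.0276, 0.0189]), 'finger_force': 0.0, 'grip_width': 0.08523093957396435}
top [[-0.0009 -0.9808  0.1952  0.3603]
 [-1.      0.0012  0.0015 -0.0016]
 [-0.0017 -0.1952 -0.9808  1.054 ]
 [ 0.      0.      0.      1.    ]] 388.486950174026 -0.13553178698644505
carton [(array([0.516, 0.312, 0.049]), 0.55), (array([ 0.504, -0.254,  0.013]), 0.19)]
flap_left [(array([0.512, 0.365, 0.108]), 0.92)]
flap_right [(array([0.515, 0.25 , 0.094]), 0.8)]
flap_left_edge [(array([0.515, 0.363, 0.105]), 0.82), (array([0.488, 0.3  , 0.063]), 0.49)]
flap_right_edge [(array([0.516, 0.246, 0.1  ]), 0.78), (array([0.721, 0.244, 0.062]), 0.53)]
lever_balance [(array([0.4
[... 919 characters left out ...]
78), (array([0.726, 0.233, 0.048]), 0.62)]
flap_left_edge [(array([0.511, 0.364, 0.097]), 0.72)]
flap_right_edge [(array([0.493, 0.032, 0.012]), 0.74), (array([0.518, 0.248, 0.094]), 0.56)]
lever_balance []
lever_bore []
lever_eye []
jig [(array([0.73 , 0.231, 0.047]), 0.7), (array([ 0.498, -0.266,  0.011]), 0.57)]
jig_post [(array([ 0.505, -0.27 ,  0.009]), 0.96)]
jig_pin [(array([ 0.502, -0.267,  0.011]), 0.59)]
screwdriver [(array([0.386, 0.061, 0.018]), 0.58)]
lab_timer [(array([0.493, 0.035, 0.015]), 0.54), (array([ 0.51 , -0.269,  0.014]), 0.49)]
petri [(array([ 0.71 , -0.181,  0.008]), 0.74)]
amber [(array([0.728, 0.232, 0.05 ]), 0.63)]
marker [(array([ 0.718, -0.309,  0.013]), 0.73)]
```

View pics/top0.png

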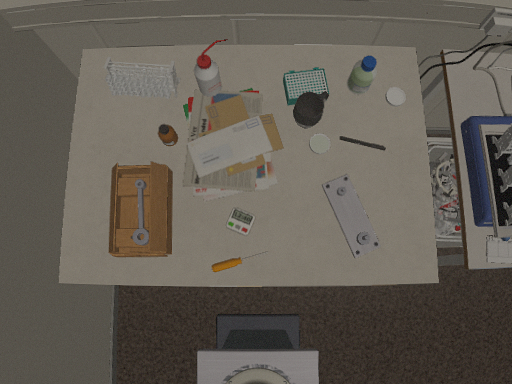

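View pics/side0.png

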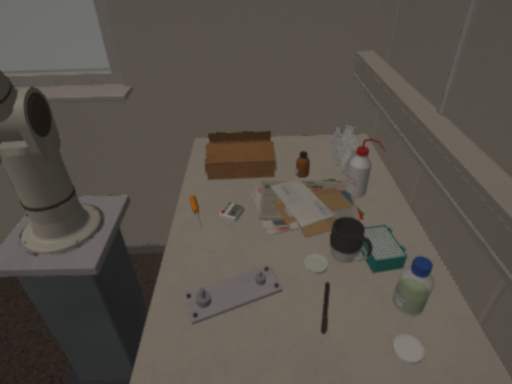

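```bash
python3 - <<'E'
from h import *
np.set_printoptions(precision=4,suppress=True)
P=np.load("top0.npy").reshape(-1,3)
def rect(m,n):
    q=P[m][:,:2].astype(np.float32); r=cv2.minAreaRect(q*1000); print(n,len(q),r,"z",np.nanmedian(P[m][:,2]))
x,y,z=P.T
reg=(x>.3)&(x<.66)&(y>.15)&(y<.5)
# flaps: side profile at mid x
for xs in(.45,.51,.56):
    m=reg&(abs(x-xs)<.004); o=np.argsort(y[m]); print(xs,P[m][o][::3,1:].tolist() if 0 else np.round(P[m][o][::2,1:],3).tolist())
m=(x>.35)&(x<.65)&(y>-.4)&(y<-.12)&(z>.008)&(z<.02);rect(m,"jigplate")
m=(x>.35)&(x<.65)&(y>-.4)&(y<-.12)&(z>.025)&(z<.036);
for a in(x<.5,x>.5):
    k=m&a; print("collar",P[k].mean(0),k.sum())
m=(x>.35)&(x<.65)&(y>-.4)&(y<-.12)&(z>.041)
print("pegs",P[m])
m=reg&(z>.066);rect(m,"cartonhi")
E
```

```text
0.45 [[0.151, 0.003], [0.152, -0.0], [0.154, -0.0], [0.157, 0.003], [0.157, 0.001], [0.16, -0.0], [0.162, 0.004], [0.162, 0.001], [0.165, 0.003], [0.167, 0.004], [0.168, 0.0], [0.17, 0.002], [0.173, 0.004], [0.173, 0.001], [0.176, 0.001], [0.178, 0.003], [0.179, 0.002], [0.181, 0.003], [0.184, 0.001], [0.185, -0.001], [0.187, 0.002], [0.19, 0.002], [0.19, -0.001], [0.193, 0.0], [0.195, 0.002], [0.196, -0.001], [0.198, 0.002], [0.2, 0.003], [0.201, -0.0], [0.203, 0.003], [0.206, 0.004], [0.206, -0.0], [0.209, 0.0], [0.211, 0.004], [0.212, -0.001], [0.214, 0.004], [0.217, 0.003], [0.217, 0.001], [0.22, -0.001], [0.223, 0.003], [0.224, -0.002], [0.226, 0.001], [0.228, 0.003], [0.229, -0.001], [0.231, 0.001], [0.233, 0.003], [0.233, 0.015], [0.234, 0.072], [0.234, 0.024], [0.234, 0.012], [0.234, 0.011], [0.235, 0.034], [0.235, 0.056], [0.235, 0.02], [0.235, 0.02], [0.235, 0.055], [0.236, 0.075], [0.237, 0.079], [0.238, 0.076], [0.239, 0.082], [0.241, 0.086], [0.241, 0.084], [0.243, 0.088], [0.244, 0.085], [0.245, 0.088], [0.246, 0.085], [0.247, 0.092], [0.248, 0.096], [0.25, 0.098], [0.2
[... 8193 characters left out ...]
57 -0.2779  0.0476]
 [ 0.4452 -0.2787  0.0541]
 [ 0.445  -0.2811  0.0552]
 [ 0.4451 -0.2842  0.0537]
 [ 0.445  -0.2864  0.0553]
 [ 0.4433 -0.2757  0.0453]
 [ 0.4427 -0.2765  0.0522]
 [ 0.4424 -0.2779  0.0566]
 [ 0.4425 -0.281   0.055 ]
 [ 0.4425 -0.2839  0.0542]
 [ 0.4424 -0.2862  0.0554]
 [ 0.441  -0.2765  0.042 ]
 [ 0.4403 -0.2769  0.0503]
 [ 0.4395 -0.277   0.0594]
 [ 0.4399 -0.2809  0.055 ]
 [ 0.4398 -0.2835  0.0553]
 [ 0.44   -0.287   0.0524]
 [ 0.4381 -0.2783  0.0449]
 [ 0.4376 -0.2792  0.0512]
 [ 0.4373 -0.2807  0.0552]
 [ 0.4373 -0.2838  0.0536]]
cartonhi 2375 ((514.6387329101562, 311.38360595703125), (239.17955017089844, 153.90850830078125), 1.2246733903884888) z 0.09725844363819369
```

The top view shows the carton at about (140,210) with the lever inside: boss at (141,237), eye at (140,184). The jig post is at (363,238) and the pin at (341,190). The side view agrees, with the carton at (240,155), the post at (203,297) and the pin at (261,277). Next I'll fit the lever, carton and jig, and compute the first move.

```bash
cat >> h.py <<'E'
from scipy.spatial.transform import Rotation as R
def to(xyz,yaw,s=None):
    s=s or ctrl.state(); r0=R.from_euler("xyz",s["eef_rot"],degrees=True)
    r1=R.from_euler("xyz",[180,0,yaw],degrees=True)
    print("from",np.round(s["ee_pos"],3),np.round(s["eef_rot"],1),"shift",np.round(r0.inv().apply(np.array(xyz)-s["ee_pos"]),4),"turn",np.round((r0.inv()*r1).as_rotvec(),4))
E
python3 - <<'E'
from h import *
np.set_printoptions(precision=4,suppress=True)
P=np.load("top0.npy").reshape(-1,3);x,y,z=P.T
m=(x>.4)&(x<.64)&(y>.275)&(y<.345)&(z>.058)&(z<.072)
L=P[m]; 
b=L[L[:,0]<.475];e=L[L[:,0]>.55]; 
for n,q in(("boss",b),("eye",e)):
    c,r=cv2.minEnclosingCircle((q[:,:2]*1000).astype(np.float32));print(n,q.mean(0),c,r,len(q), q.min(0),q.max(0))
a=L[(L[:,0]>.48)&(L[:,0]<.56)]; print("arm",np.polyfit(a[:,0],a[:,1],1),a.mean(0))
w=(x>.42)&(x<.61)&(z>.015)&(z<.06)&(y>.225)&(y<.25); print("rwall",np.polyfit(x[w],y[w],1),np.polyval(np.polyfit(x[w],y[w],1),.515))
w=(z>.055)&(z<.075)&(y>.25)&(y<.37); q=P[w&((x<.42)|(x>.62))]; print("ends",q[:,0].min(),q[:,0].max())
for f in("side0","top0"):
    Q=np.load(f+".npy").reshape(-1,3);X,Y,Z=Q.T
    J=(Y>-.4)&(Y<-.15)&(X>.38)&(X<.63)
    for n,cx,cy in(("post",.443,-.281),("pin",.57,-.228)):
        k=J&(np.hypot(X-cx,Y-cy)<.025)&(Z>.027)&(Z<.033)
        t=J&(np.hypot(X-cx,Y-cy)<.02)&(Z>.042)
        c,r=cv2.minEnclosingCircle((Q[k][:,:2]*1000).astype(np.float32))
        print(f,n,"collar",c,r,"peg",Q[t].mean(0),t.sum())
to([.5,-.3,.27],0)
E
```

```text
boss [0.438  0.304  0.0647] (429.86639404296875, 309.2610168457031) 44.47846984863281 261 [0.4003 0.2752 0.0586] [0.4735 0.3444 0.072 ]
eye [0.5992 0.3147 0.0644] (595.8939208984375, 317.2133483886719) 46.883697509765625 189 [0.5505 0.2883 0.0582] [0.635  0.3445 0.0707]
arm [0.0571 0.2784] [0.5194 0.3081 0.0627]
rwall [0.0253 0.2233] 0.2363569248232984
ends 0.394852236602485 1.0441643910605833
side0 post collar (441.59259033203125, -284.56842041015625) 17.62128448486328 peg [ 0.4415 -0.2857  0.0499] 35
side0 pin collar (570.5130615234375, -229.5374755859375) 11.771614074707031 peg [ 0.5706 -0.2304  0.045 ] 6
top0 post collar (442.01544189453125, -281.4698791503906) 17.50957489013672 peg [ 0.4424 -0.2811  0.0527] 23
top0 pin collar (570.5631103515625, -227.90216064453125) 11.891853332519531 peg [ 0.5701 -0.2288  0.0466] 4
from [ 0.212 -0.614  0.25 ] [180.   -0.   19.1] shift [ 0.3745 -0.2031 -0.0197] turn [ 0.     -0.0001  0.3328]
```

apply_moves(moves="0.053 -0.029 -0.003 0 0 0.048 1; 0.107 -0.058 -0.006 0 0 0.095 0.5; 0.16 -0.087 -0.009 0 0 0.143 0; 0.214 -0.116 -0.012 0 0 0.19 0; 0.267 -0.145 -0.014 0 0 0.238 0; 0.321 -0.174 -0.017 0 0 0.285 0; 0.3745 -0.2031 -0.02 0 0 0.333 0; 0.3745 -0.2031 -0.02 0 0 0.333 0")

```text
t: 2.7
ee_pos: [0.5046, -0.2934, 0.2713]
eef_rot: [-179.9, -0.2, 0.6]
force: [-0.7, 0.4, 0.6]
grip_width: 0.0
finger_force: 0.0
```

```bash
python3 -c "
from h import *
to([.51,.31,.27],1.5)
print(ctrl.tcp_to_tips)"
```

```text
from [ 0.505 -0.293  0.271] [-179.9   -0.2    0.6] shift [ 0.0117 -0.6033  0.0026] turn [-0.002  -0.0036 -0.0157]
0.019
```

apply_moves(moves="0 -0.06 0 0 0 0; 0 0 0 0 0 0")

```text
invalid input
```

apply_moves(moves="0 -0.06 0 0 0 0 0; 0 -0.12 0 0 0 0 0; 0 -0.18 0 0 0 0 0; 0 -0.24 0 0 0 0 0; 0 -0.3 0 0 0 0 0; 0 -0.36 0 0 0 0 0; 0.005 -0.42 0 0 0 0 0; 0.01 -0.48 0 0 0 0 0")

```text
t: 3.7
ee_pos: [0.5105, 0.1805, 0.2706]
eef_rot: [180.0, -0.1, -0.1]
force: [1.5, -0.9, 0.6]
grip_width: -0.0
finger_force: 0.0
```

apply_moves(moves="0 -0.06 0 0 0 0 0; 0 -0.124 0 0 0 0 0; 0 -0.126 0.04 0 0 0 0; 0 -0.126 0.08 0 0 0 0; 0 -0.126 0.08 0 0 0 0")

```text
t: 4.32
ee_pos: [0.5085, 0.3036, 0.1872]
eef_rot: [179.8, 0.3, -0.0]
force: [-0.1, 0.7, 0.2]
grip_width: 0.0
finger_force: 0.0
```

```bash
python3 -c "
from h import *
to([.515,.31,.124],1.5);print(ctrl.state()['t'])"
```

```text
from [0.509 0.304 0.187] [179.8   0.3  -0. ] shift [ 0.0068 -0.0066  0.0631] turn [ 0.0038  0.0058 -0.0267]
4.325
```

apply_moves(moves="0.006 0 0.035 0 0 -0.026 0; 0.006 0 0.066 0 0 -0.026 0; 0.006 0.02 0.066 0 0 -0.026 0; 0.006 0.038 0.066 0 0 -0.026 0; 0.006 0.055 0.066 0 0 -0.026 0; 0.006 0.07 0.068 0 0 -0.026 0; 0.006 0.083 0.073 0 0 -0.026 0; 0.006 0.094 0.078 0 0 -0.026 0")

```text
t: 5.32
ee_pos: [0.516, 0.2111, 0.1121]
eef_rot: [-180.0, -0.0, 1.5]
force: [0.1, 0.5, 0.2]
grip_width: 0.0002
finger_force: 0.4
```

```bash
python3 - <<'E'
from h import *
to([.515,.412,.110],1.5)
p=ctrl.capture("side");save(p,"side1");P=cloud(p).reshape(-1,3);x,y,z=P.T
m=(x>.41)&(x<.47)&(y>.15)&(y<.3)&(z>.072); print(np.round(P[m][::4],3).tolist())
cv2.imwrite("pics/side1c.png",cv2.resize(p["frame"][90:230,150:350,::-1],None,fx=3,fy=3))
E
```

```text
from [0.516 0.211 0.112] [-180.    -0.     1.5] shift [ 0.0041 -0.2009  0.0021] turn [-0.0001 -0.0001 -0.0007]
[[0.435, 0.188, 0.473], [0.444, 0.157, 0.477], [0.443, 0.181, 0.469], [0.446, 0.18, 0.467], [0.443, 0.183, 0.464], [0.439, 0.19, 0.46], [0.45, 0.183, 0.461], [0.442, 0.188, 0.458], [0.452, 0.186, 0.458], [0.441, 0.191, 0.455], [0.452, 0.183, 0.456], [0.466, 0.152, 0.463], [0.449, 0.187, 0.453], [0.461, 0.167, 0.457], [0.448, 0.193, 0.449], [0.46, 0.181, 0.452], [0.447, 0.199, 0.445], [0.459, 0.188, 0.448], [0.446, 0.203, 0.442], [0.458, 0.192, 0.444], [0.449, 0.203, 0.439], [0.46, 0.195, 0.441], [0.451, 0.205, 0.436], [0.463, 0.192, 0.439], [0.453, 0.205, 0.434], [0.464, 0.201, 0.434], [0.458, 0.206, 0.431], [0.469, 0.205, 0.431], [0.466, 0.205, 0.428], [0.466, 0.206, 0.425], [0.468, 0.205, 0.423], [0.47, 0.216, 0.415], [0.421, 0.184, 0.105], [0.433, 0.186, 0.103], [0.446, 0.183, 0.105], [0.459, 0.186, 0.103], [0.411, 0.186, 0.1], [0.424, 0.185, 0.101], [0.436, 0.187, 0.099], [0.448, 0.19, 0.097], [0.461, 0.194, 0.094], [0.415, 0.2, 0.088], [0.427, 0.204, 0.086], [0.44, 0.207, 0.083], [0.453, 0.205, 0.084], [0.465, 0.209, 0.081], [0.418, 0.219, 0.073]]
```

View pics/side1c.png

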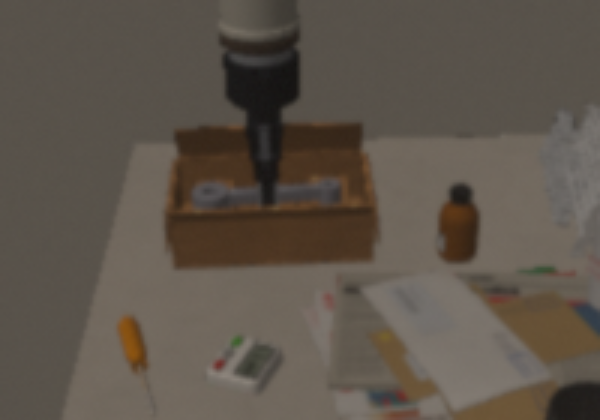

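The crop shows the right flap folded outward (visible line at about y=208) and the lever exposed, with boss at (210,195) and eye at (330,188). The left flap still stands at (270,138). By depth the right flap is at about 2.5 rad, so I'll push the left one next.

apply_moves(moves="0 -0.05 -0.012 0 0 0 0; 0 -0.1 -0.012 0 0 0 0; 0 -0.122 -0.012 0 0 0 0; 0 -0.142 -0.012 0 0 0 0; 0 -0.16 -0.012 0 0 0 0; 0 -0.175 -0.01 0 0 0 0; 0 -0.189 -0.005 0 0 0 0; 0 -0.201 0 0 0 0 0")

```text
t: 6.38
ee_pos: [0.5104, 0.413, 0.1114]
eef_rot: [179.9, 0.1, 1.5]
force: [0.7, -1.0, 0.2]
grip_width: 0.0001
finger_force: 0.4
```

apply_moves(moves="0 0 0 0 0 0 0; 0 0.05 -0.01 0 0 0 0; 0 0.05 -0.06 0 0 0 0; 0 0.05 -0.12 0 0 0 0; -0.04 0.0 -0.17 0 0 0 0.5; -0.1 -0.0 -0.2 0 0 0 0.5; -0.15 0 -0.2 0 0 0 0.5; -0.15 0 -0.2 0 0 0 0.5")

```text
t: 7.38
ee_pos: [0.3561, 0.4104, 0.3141]
eef_rot: [-179.9, -0.1, 1.9]
force: [0.1, 0.3, -0.2]
grip_width: 0.0428
finger_force: 0.0
```

```bash
python3 - <<'E'
from h import *
for c in("top","side"):
    p=ctrl.capture(c);save(p,c+"2");P=cloud(p);np.save(c+"2.npy",P)
    for n in["lever_balance","lever_bore","lever_eye","flap_left","flap_right"]:
        print(c,n,[(np.round(d["at"],3),round(d["score"],2)) for d in ctrl.spot_in(p,n)[:1]])
    P=P.reshape(-1,3);x,y,z=P.T
    for a,b in((.15,.245),(.38,.47)):
        m=(x>.44)&(x<.6)&(y>a)&(y<b)&(z>.08)&(z<.13);print("flap",P[m].mean(0) if m.any() else None,m.sum())
    m=(x>.405)&(x<.63)&(y>.26)&(y<.36)&(z>.055)&(z<.072); L=P[m]
    a=L[(L[:,0]>.47)&(L[:,0]<.56)];k=np.polyfit(a[:,0],a[:,1],1);print("arm",k,len(a))
    for n,q in(("boss",L[L[:,0]<.47]),("eye",L[L[:,0]>.56])):print(n,q.min(0),q.max(0),np.median(q,0),len(q))
    cv2.imwrite(f"pics/{c}2c.png",cv2.resize(p["frame"][150:270,90:210,::-1] if c=="top" else p["frame"][90:230,150:350,::-1],None,fx=4,fy=4))
E
```

```text
top lever_balance [(array([0.482, 0.302, 0.062]), 0.72)]
top lever_bore [(array([0.481, 0.303, 0.063]), 0.87)]
top lever_eye [(array([0.485, 0.303, 0.063]), 0.87)]
top flap_left [(array([0.505, 0.41 , 0.084]), 0.96)]
top flap_right [(array([0.512, 0.207, 0.087]), 0.95)]
flap [0.51768903 0.2026294  0.09302116] 763
flap [0.51924778 0.42053425 0.0909955 ] 973
arm [0.07535509 0.26839083] 185
boss [0.42390601 0.28088532 0.05523007] [0.46840205 0.33296168 0.06966828] [0.44465432 0.30201827 0.06405812] 219
eye [0.56047878 0.26094514 0.05510168] [0.62979567 0.35990854 0.07076086] [0.62406749 0.31304738 0.06406328] 186
side lever_balance [(array([0.502, 0.3  , 0.058]), 0.53)]
side lever_bore [(array([0.504, 0.302, 0.058]), 0.66)]
side lever_eye [(array([0.5  , 0.299, 0.06 ]), 0.9)]
side flap_left [(array([0.514, 0.405, 0.084]), 0.92)]
side flap_right [(array([ 0.715, -0.31 ,  0.014]), 0.57)]
flap [0.52015161 0.1912017  0.09506634] 106
flap [0.52136243 0.42083623 0.08900336] 334
arm [0.07504573 0.26522044] 67
boss [0.42366217 0.27765783 0.05518786] [0.4693766  0.31814107 0.06504767] [0.44447428 0.29711596 0.0610977 ] 83
eye [0.5601872  0.2645363  0.05513861] [0.62987727 0.35841124 0.06620676] [0.58863536 0.30928418 0.06155566] 64
```

View pics/top2c.png

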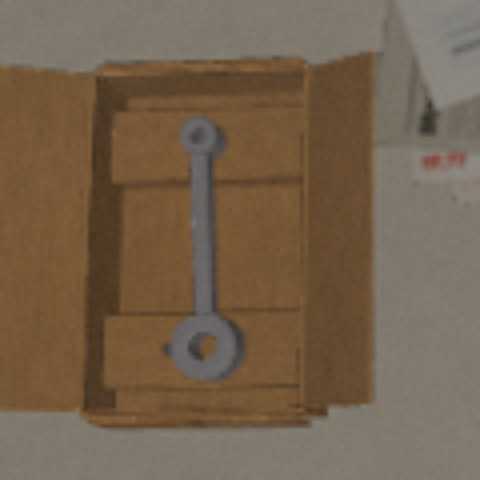

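Both flaps lie outward and the lever is clear: boss hole at crop (206,347), eye at (201,136). I'll cast those pixels onto z=0.064 for a precise axis.

```bash
python3 - <<'E'
from h import *
np.set_printoptions(precision=4,suppress=True)
p=ctrl.capture("top");K=np.array([[p["fx"],0,p["cx"]],[0,p["fy"],p["cy"]],[0,0,1]]);T=np.array(p["T"])
def ray(u,v,z):
    n=cv2.undistortPoints(np.array([[[u,v]]],float),K,np.array([p["k1"],0,0,0.])).ravel()
    d=T[:3,:3]@[n[0],n[1],1]; return T[:3,3]+d*(z-T[2,3])/d[2]
o=lambda cx,cy:((cx+.5)/4-.5+90,(cy+.5)/4-.5+150)
b=ray(*o(207,347.5),.064);e=ray(*o(201,136),.064);d=e-b
print("px",b,e,np.hypot(*d[:2]),np.degrees(np.arctan2(d[1],d[0])),"bal",b+d*47/140)
for f in("top2","side2"):
    P=np.load(f+".npy").reshape(-1,3);x,y,z=P.T
    for n,c,r in(("boss",b,22),("eye",e,13)):
        c=c[:2].copy()
        for _ in range(5):
            m=(np.hypot(x-c[0],y-c[1])<(r+2)/1000)&(z>.058)&(z<.07);c=(P[m][:,:2].min(0)+P[m][:,:2].max(0))/2
        print(f,n,c,P[m].mean(0),m.sum())
E
```

```text
px [0.4434 0.3    0.064 ] [0.5831 0.3117 0.064 ] 0.1401985044041565 4.789754390183388 bal [0.4903 0.3039 0.064 ]
top2 boss [0.4462 0.3035] [0.4451 0.3026 0.0642] 205
top2 eye [0.5821 0.313 ] [0.5817 0.3128 0.0638] 75
side2 boss [0.4449 0.298 ] [0.4446 0.2985 0.0617] 63
side2 eye [0.5832 0.3103] [0.583  0.3093 0.061 ] 26
```

```bash
python3 -c "
from h import *
to([.491,.303,.16],4.6)"
```

```text
from [0.361 0.409 0.312] [180.    0.    1.4] shift [0.1272 0.1091 0.152 ] turn [ 0.0002  0.0005 -0.055 ]
```

apply_moves(moves="0.04 0.035 0 0 0 -0.02 0.5; 0.08 0.07 0.01 0 0 -0.04 0.5; 0.127 0.109 0.04 0 0 -0.055 0.5; 0.127 0.109 0.09 0 0 -0.055 0.5; 0.127 0.109 0.14 0 0 -0.055 0.5; 0.127 0.109 0.152 0 0 -0.055 0.5; 0.127 0.109 0.152 0 0 -0.055 0.5; 0.127 0.109 0.152 0 0 -0.055 0.5")

```text
t: 9.02
ee_pos: [0.4919, 0.3047, 0.1626]
eef_rot: [-179.9, -0.2, 4.7]
force: [-0.7, -0.3, 0.1]
grip_width: 0.0428
finger_force: 0.0
```

```bash
python3 -c "
from h import *
for i in range(3):
  ctrl.capture('top');to([.491,.3035,.053],4.6)"
```

```text
from [0.492 0.305 0.163] [-179.9   -0.2    4.7] shift [-0.0015  0.0012  0.1097] turn [-0.0017 -0.0037  0.001 ]
from [0.492 0.304 0.163] [-179.9   -0.2    4.6] shift [-0.0013  0.001   0.1095] turn [-0.0015 -0.0035  0.0009]
from [0.492 0.304 0.162] [-179.9   -0.2    4.6] shift [-0.0011  0.0007  0.1092] turn [-0.0012 -0.0031  0.0008]
```

apply_moves(moves="0 0 0.03 0 0 0 0.5; 0 0 0.06 0 0 0 0.5; 0 0 0.085 0 0 0 0.5; 0 0 0.103 0 0 0 0.5; 0 0 0.108 0 0 0 0.5; 0 0 0.108 0 0 0 0.5; 0 0 0.108 0 0 0 0.5; 0 0 0.108 0 0 0 0.5")

```text
t: 10.18
ee_pos: [0.4913, 0.3037, 0.0532]
eef_rot: [-180.0, -0.1, 4.6]
force: [0.3, -0.4, -0.4]
grip_width: 0.043
finger_force: 0.0
```

apply_moves(moves="0 0 0 0 0 0 0.3; 0 0 0 0 0 0 0.15; 0 0 0 0 0 0 0; 0 0 0 0 0 0 0; 0 0 0 0 0 0 0; 0 0 0 0 0 0 0", grip_force=90)

```text
t: 10.92
ee_pos: [0.4909, 0.3042, 0.0529]
eef_rot: [-179.9, -0.1, 4.7]
force: [-2.0, 1.2, 5.7]
grip_width: 0.0107
finger_force: 88.4
```

apply_moves(moves="0 0 -0.005 0 0 0 0; 0 0 -0.015 0 0 0 0; 0 0 -0.03 0 0 0 0; 0 0 -0.05 0 0 0 0; 0 0 -0.075 0 0 0 0; 0 0 -0.1 0 0 0 0; 0 0 -0.125 0 0 0 0; 0 0 -0.14 0 0 0 0")

```text
t: 11.92
ee_pos: [0.4913, 0.3038, 0.1949]
eef_rot: [-179.9, -0.2, 4.6]
force: [0.7, 0.2, -5.7]
grip_width: 0.0105
finger_force: 87.9
```

apply_moves(moves="0 0 0 0 0 0 0; 0 0 0 0 0 0 0; 0 0 0 0 0 0 0")

```text
t: 12.3
ee_pos: [0.49, 0.3029, 0.1911]
eef_rot: [179.9, 0.1, 4.6]
force: [-1.3, -0.4, -4.7]
grip_width: 0.0105
finger_force: 87.9
```

```bash
python3 - <<'E'
from h import *
np.set_printoptions(precision=4,suppress=True)
s=ctrl.state();print(s["force"],s["torque"],s["grip_width"])
p=ctrl.capture("side");P=cloud(p).reshape(-1,3);x,y,z=P.T;save(p,"side3")
m=(x>.41)&(x<.62)&(y>.26)&(y<.34)&(z>.17)&(z<.222)
for a,b in((.41,.475),(.56,.61)):
  q=P[m&(x>a)&(x<b)];print(q.mean(0),q.min(0),q.max(0),len(q),np.percentile(q[:,2],[10,90]))
cv2.imwrite("pics/side3c.png",cv2.resize(p["frame"][60:220,150:350,::-1],None,fx=3,fy=3))
to([.506,-.256,.27],22.9)
E
```

```text
[-1.3031 -0.4432 -4.6985] [-0.0048  0.0208  0.0371] 0.010504566073552477
[0.4471 0.2905 0.1914] [0.4209 0.2753 0.1744] [0.4749 0.3189 0.2022] 180 [0.1792 0.2009]
[0.579  0.3034 0.1899] [0.56   0.2965 0.1724] [0.5933 0.319  0.2016] 94 [0.1779 0.2   ]
from [0.49  0.303 0.191] [180.    0.1   4.6] shift [-0.0294  0.5585 -0.0783] turn [ 0.0005  0.002  -0.3188]
```

View pics/side3c.png

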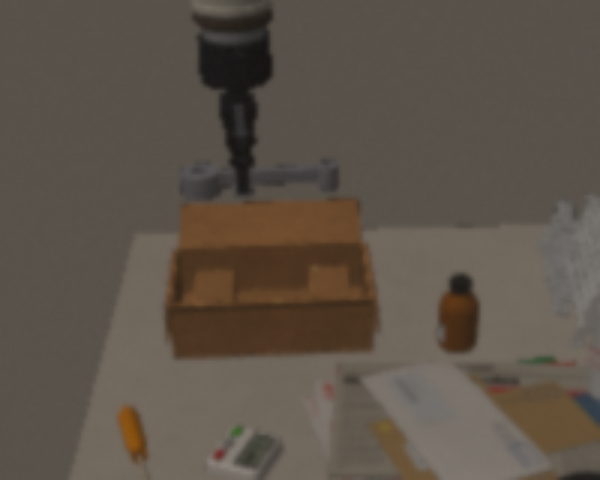

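The lever hangs level above the carton, boss at (203,180) and eye at (330,175). Now I'll carry it to the jig.

apply_moves(moves="-0.001 0.015 -0.01 0 0 -0.01 0; -0.004 0.045 -0.02 0 0 -0.03 0; -0.008 0.09 -0.02 0 0 -0.05 0; -0.012 0.14 -0.02 0 0 -0.08 0; -0.017 0.19 -0.02 0 0 -0.11 0; -0.021 0.24 -0.02 0 0 -0.14 0; -0.025 0.285 -0.02 0 0 -0.16 0; -0.028 0.315 -0.02 0 0 -0.18 0")

```text
t: 13.35
ee_pos: [0.4877, -0.0155, 0.2118]
eef_rot: [180.0, 0.1, 14.8]
force: [-0.2, 0.5, -4.8]
grip_width: 0.0104
finger_force: 88.1
```

```bash
python3 -c "
from h import *
to([.4853,-.2642,.2],22.9)"
```

```text
from [ 0.488 -0.016  0.212] [1.80e+02 1.00e-01 1.48e+01] shift [-0.066   0.2397  0.012 ] turn [ 0.0003  0.0011 -0.1407]
```

apply_moves(moves="-0.008 0.03 0 0 0 -0.02 0; -0.021 0.075 0 0 0 -0.05 0; -0.034 0.125 0 0 0 -0.08 0; -0.048 0.175 0 0 0 -0.11 0; -0.058 0.21 0.005 0 0 -0.13 0; -0.064 0.232 0.01 0 0 -0.14 0; -0.066 0.24 0.012 0 0 -0.14 0; -0.066 0.24 0.012 0 0 -0.14 0")

```text
t: 14.35
ee_pos: [0.4861, -0.2613, 0.1997]
eef_rot: [-179.9, 0.0, 22.9]
force: [-0.2, 0.9, -4.5]
grip_width: 0.0103
finger_force: 88.1
```

apply_moves(moves="0 0 0.02 0 0 0 0; 0 0 0.04 0 0 0 0; 0 0 0.05 0 0 0 0; 0 0 0.05 0 0 0 0; 0 0 0.05 0 0 0 0; 0 0 0.05 0 0 0 0")

```text
t: 15.1
ee_pos: [0.487, -0.262, 0.1512]
eef_rot: [179.9, -0.1, 23.0]
force: [0.0, -0.7, -4.3]
grip_width: 0.0105
finger_force: 88.1
```

```bash
python3 - <<'E'
from h import *
np.set_printoptions(precision=4,suppress=True)
to([.4853,-.2642,.105],22.9)
for c in("top","side"):
    p=ctrl.capture(c);save(p,c+"4");P=cloud(p).reshape(-1,3);x,y,z=P.T
    for n,cc,r in(("boss",(.442,-.2825),.024),("eye",(.5705,-.229),.015)):
        h=np.array(cc)
        m0=(z>.145)&(z<.18)
        for _ in range(8):
            m=m0&(np.hypot(x-h[0],y-h[1])<r)
            if m.any(): h=(P[m][:,:2].min(0)+P[m][:,:2].max(0))/2
        print(c,n,h,P[m].mean(0) if m.any() else 0,m.sum())
    a=(slice(150,270),slice(300,420)) if c=="top" else (slice(200,330),slice(150,310))
    cv2.imwrite(f"pics/{c}4c.png",cv2.resize(p["frame"][a][...,::-1],None,fx=4,fy=4))
E
```

```text
from [ 0.487 -0.262  0.151] [179.9  -0.1  23. ] shift [-0.0025  0.0013  0.0462] turn [ 0.0013 -0.0011  0.0012]
top boss [ 0.4463 -0.278 ] [ 0.4448 -0.2757  0.1606] 272
top eye [ 0.57   -0.2233] [ 0.5702 -0.2228  0.1599] 104
side boss [ 0.4458 -0.2811] [ 0.4455 -0.2838  0.1572] 386
side eye [ 0.5707 -0.2251] [ 0.5722 -0.2294  0.1567] 139
```

View pics/side4c.png

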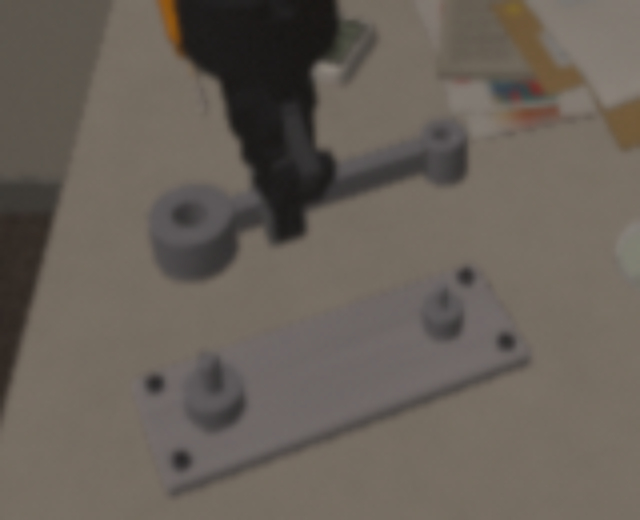

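View pics/top4c.png

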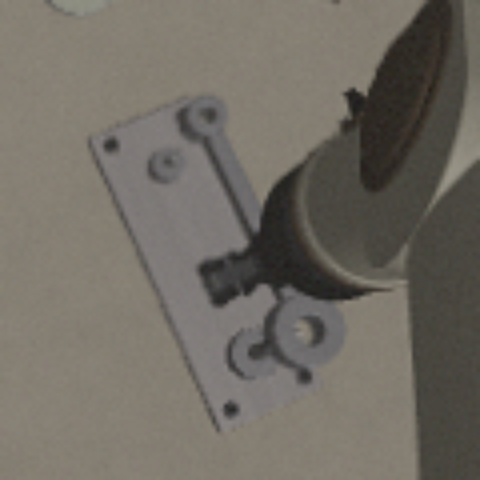

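The side view shows the lever level above the jig, boss at (193,225) and eye at (445,140). The top view has bore at (304,330), eye at (207,114), post at (258,348) and pin at (168,160). I'll compare hole and peg rays from the same camera.

```bash
python3 - <<'E'
from h import *
np.set_printoptions(precision=4,suppress=True)
to([.4853,-.2642,.105],22.9)
def mk(p):
  K=np.array([[p["fx"],0,p["cx"]],[0,p["fy"],p["cy"]],[0,0,1]]);T=np.array(p["T"])
  def ray(u,v,z):
    n=cv2.undistortPoints(np.array([[[u,v]]],float),K,np.array([p["k1"],0,0,0.])).ravel()
    d=T[:3,:3]@[n[0],n[1],1]; return T[:3,3]+d*(z-T[2,3])/d[2]
  return ray
r=mk(ctrl.capture("top"));o=lambda a,b,u,v:((a+.5)/4-.5+u,(b+.5)/4-.5+v)
zt=.161
print("top bore",r(*o(304,331,300,150),zt),"eye",r(*o(207,115,300,150),zt))
r=mk(ctrl.capture("side"))
print("side bore",r(*o(188,215,150,200),zt),"eye",r(*o(445,133,150,200),zt),"post",r(*o(208,356,150,200),.055),"pin",r(*o(445,292,150,200),.047))
E
```

```text
from [ 0.487 -0.262  0.151] [179.9  -0.   23. ] shift [-0.0022  0.0014  0.046 ] turn [ 0.0009 -0.0008  0.0011]
top bore [ 0.4443 -0.2748  0.161 ] eye [ 0.5733 -0.2233  0.161 ]
side bore [ 0.4428 -0.2806  0.161 ] eye [ 0.5737 -0.2246  0.161 ] post [ 0.4415 -0.2829  0.055 ] pin [ 0.5722 -0.2347  0.047 ]
```

apply_moves(moves="-0.002 0.002 0.005 0 0 0 0; -0.004 0.004 0.015 0 0 0 0; -0.004 0.004 0.028 0 0 0 0; -0.004 0.004 0.04 0 0 0 0; -0.004 0.004 0.046 0 0 0 0; -0.004 0.004 0.046 0 0 0 0; -0.004 0.004 0.046 0 0 0 0; -0.004 0.004 0.046 0 0 0 0")

```text
t: 16.3
ee_pos: [0.4846, -0.2672, 0.1048]
eef_rot: [180.0, -0.0, 23.0]
force: [-0.1, -0.3, -4.6]
grip_width: 0.0106
finger_force: 88.1
```

```bash
python3 - <<'E'
from h import *
np.set_printoptions(precision=4,suppress=True)
for i in range(8): ctrl.capture("top")
s=ctrl.state();print(s["t"],s["ee_pos"],s["eef_rot"],s["qd"],s["force"])
for c in("top","side"):
    p=ctrl.capture(c);P=cloud(p).reshape(-1,3);x,y,z=P.T
    for n,cc,r in(("boss",(.442,-.2825),.024),("eye",(.5705,-.229),.015)):
        h=np.array(cc)
        m0=(z>.109)&(z<.124)
        for _ in range(8):
            m=m0&(np.hypot(x-h[0],y-h[1])<r)
            if m.any(): h=(P[m][:,:2].min(0)+P[m][:,:2].max(0))/2
        print(c,n,h,P[m].mean(0),m.sum())
    a=(slice(150,270),slice(300,420)) if c=="top" else (slice(200,330),slice(150,310))
    cv2.imwrite(f"pics/{c}5c.png",cv2.resize(p["frame"][a][...,::-1],None,fx=4,fy=4))
a=cv2.imread("pics/top5c.png");b=cv2.imread("pics/side5c.png")[:480,:]
cv2.imwrite("pics/5.png",cv2.resize(np.hstack([a,b]),None,fx=.71,fy=.71))
E
```

```text
16.7 [ 0.4842 -0.267   0.1044] [179.997   -0.0048  22.9631] [-0.0068  0.1128 -0.0142  0.0044 -0.0038 -0.0501 -0.0105] [-0.8993  0.5656 -4.7684]
top boss [ 0.4427 -0.2816] [ 0.4415 -0.2814  0.1151] 212
top eye [ 0.5689 -0.2283] [ 0.5686 -0.2285  0.1145] 73
side boss [ 0.4422 -0.2858] [ 0.4421 -0.2867  0.1136] 255
side eye [ 0.5689 -0.2305] [ 0.5692 -0.2316  0.1129] 86
```

View pics/5.png

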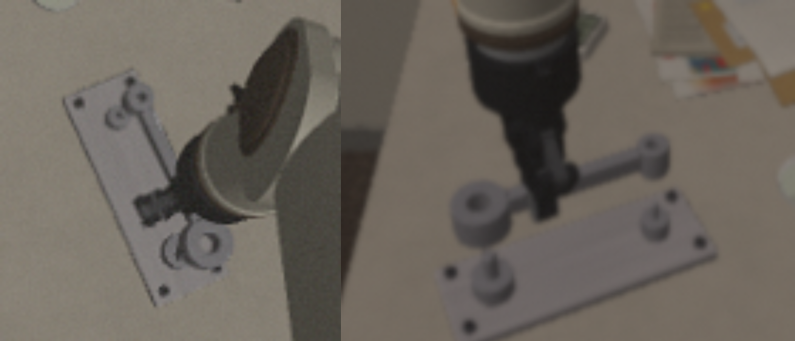

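The lever is level and still above the jig, with bore at (208,243) and eye at (139,97) in the top view. Both axes agree with post and pin to within about 2 mm in the top camera, and within about 3 mm in the side camera.

```bash
python3 -c "
from h import *
print(ctrl.job_done())"
```

```text
the job is handed in; nothing more can be done
None
```

I handed the job in with both flaps folded back (about 2.5 rad) and the lever held level and still about 3 cm above the post. Bore and eye measured within about 3 mm of the post and pin axes; the hand-in call returned no verdict.

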